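# Shim the rocking cheese scale

## Task

The bench scale rocks because the foot at its near left corner (seen from the robot) has lost its rubber pad and is too short. Push the wooden wedge along the table, thin end first, until that foot stands on the wedge's flat seat and the scale is steady and level, then press down on the corner of the pan above that foot to check that it no longer rocks, and let go. Push with the fingertips only: do not pick anything up, do not shove the scale away, and leave the cheese on the pan and the other things where they are.

Things in the scene. Friction and masses are not known exactly. Their poses are not given: they have to be found in the camera images.
- scale: Low grey bench scale, loose, 1.9 kg with pan, on four round-tipped feet (radius 10 mm) at x, y = +-128 mm. Origin at table height under its middle; x, y along its sides, z up. The foot at x -128, y +128 is short, the rest stand. Housing 210 mm square, 23 to 45 mm high; corner ears 44 mm square centred 126 mm out, underside 27, top 34, nut 40 mm high. Weight lies towards the opposite corner.
- pan: Flat square steel pan of the scale, fixed on it, 200 x 200 x 8 mm; origin at the middle of its underside, top 55 mm above the table, axes as the scale's.
- short_foot (a point): Lowest point of the short foot, a bare steel tip that slides on the wedge (the other feet are rubber and grip); hangs 8 mm above the table at the start. Axes as the scale's. About 12 N down on the pan corner rocks the unshimmed scale. With the foot on the wedge's seat the scale is level within 0.3 degrees.
- pan_corner (a point): Point on the pan's top, 25 mm in from both edges at the corner nearest the short foot (scale x = -75, y = +75 mm): where to press.
- wedge: Wooden wedge lying flat, 121 x 42 mm, 0.08 kg. Origin on its underside below mid-seat; x to the thin end. Flat seat x -20 to 20 mm, 8 mm high; ramp from there down to 3 mm at x 75; heel x -46 to -20, 22 mm high: push its back face (x -46). The foot meets the heel at x -10. Starts 20 to 80 mm off the short foot, thin end roughly towards it (along the scale's -y). Pushing takes up to 10 N.
- cheese: Small drum of cheese, 104 mm across, 75 mm high, about 0.6 kg, loose on the pan off centre towards the corner away from the short foot. Origin at the middle of its underside. To stay there.
- trier: Cheese iron with black round handle (22 mm thick), 170 mm long, lying on the table; origin at table height near its middle. Leave alone.
- jar: Closed jar, 68 mm across, 100 mm high, origin at the middle of its underside. Leave alone.
- spare_cheese: Drum of cheese standing on the table, 120 mm across, 85 mm high, origin at the middle of its underside. Leave alone.
Mind the look-alikes: they are no part of the job. There is more than one size of the wedge; the one meant has the size given above.

How it is judged:
On the way, in this order (a step that is already met when the one before it is completed fails the run):
1. the short foot stands on the wedge's flat seat (x of short_foot in the frame of wedge between -0.014 and 0.018 m and y of short_foot in the frame of wedge between -0.018 and 0.018 m and z of short_foot in the frame of wedge between 0.006 and 0.01 m), for 0.2 s.
2. the fingers press down on the pan's corner over the short foot, and the scale does not rock (all of step 1 and contact force between the fingers and pan above 4 N and horizontal distance between the grasp point and pan_corner below 0.045 m and angle between scale's own z axis and vertical below 0.014 rad), for 0.1 s.
At the end, for the whole second after the job is handed in: The short foot's point is over the wedge's seat (-14 to +18 mm along the wedge, within 18 mm across), the wedge lies flat and bears some of the scale's weight, the scale is level within 0.7 degrees, within 15 mm of where it stood and at rest, and the cheese stands upright on the pan (all of step 1 and contact force between wedge and scale above 0.5 N and angle between scale's own z axis and vertical below 0.012 rad and angle between wedge's own z axis and vertical below 0.03 rad and linear speed of each of scale, wedge below 0.01 m/s and distance of scale from where it was at the start of the episode below 0.015 m and height (world z) of cheese above 0.05 m and angle between cheese's own z axis and vertical below 0.05 rad); the robot touches nothing.
It fails at once if the wedge is lifted more than 10 mm or tipped (height (world z) of wedge above 0.01 m or angle between wedge's own z axis and vertical above 0.25 rad).
It fails at once if the scale is lifted, tipped or shoved more than 15 mm (height (world z) of scale above 0.015 m or angle between scale's own z axis and vertical above 0.06 rad or distance of scale from where it was at the start of the episode above 0.015 m).
It fails at once if the cheese is tipped or taken off the pan or pushed about on it (robot pushing harder than 1 N) (contact force between cheese and the arm above 1 N or contact force between cheese and the fingers above 1 N or angle between cheese's own z axis and vertical above 0.15 rad or z of cheese in the frame of pan above 0.025 m).
It fails at once if a bystander is moved more than 20 mm (distance of any of trier, jar, spare_cheese from where it was at the start of the episode above 0.02 m).
It also fails if it takes over 56 s, if anything falls off the work surface, if the arm or the gripper's body presses on something with over 40 N, if the wrist force passes 120 N, or if a joint passes its speed limit or range.

## Robot

A 6-joint arm with a two-finger parallel gripper is mounted at the origin on the work surface. World frame = base frame: x ahead of the robot, y to its left, z up, the work surface at z = 0. Lengths are in m, angles in rad, forces in N, time in s.
With the tool pointing down it reaches from about 0.4 to 0.825 m from the base axis. Payload 7 kg.
Tool frame: the origin (TCP) lies midway between the tips of the shut fingers; the grasp point (between the pads) lies 19 mm behind it; y points along the fingers, z is the direction in which the jaws open and shut, and the axes are right-handed (so a half turn about y gives the same grasp; the last joint's range is limited). The gripper opens to 88 mm and grips with 3 to 60 N. Pads are 19 mm wide; open, the fingers measure 130 mm over their backs; the gripper's body (78 mm by 193 mm) begins 47 mm behind the grasp point.
Start: joints at [1.535, 0.359, 0.012, 0, -1.224, -0.288], TCP at [0.215, 0.64, 0.194] pointing down, gripper open.
Joint ranges: [-3.07, 3.07], [-1.43, 2.12], [-1.02, 1.25], [-3.03, 1.67], [-3.05, -0], [-3.03, 3.03]. Speed limits (rad/s): [2.39, 2.39, 3.01, 3.14, 3.14, 3.14].

## Interface

Orientations are given as [roll, pitch, yaw] about the fixed x, y, z axes, in that order (R = Rz(yaw) Ry(pitch) Rx(roll)).
In Python, from station import arm gives the robot as it stands.
- The arm moves only by the tool move_arm, never from a script. Its argument "deltas" is a list of rows, each an object with "dp": the shift along the tool's x, y, z in mm, a list of three; "rotation": the turn, a rotation vector about the tool's x, y, z in degrees, a list of three. A call has 1 to 5 rows; each row shifts and turns the pose as measured when the row begins, along the tool's axes as they then stand; what a row does not reach is not made up. A row lasts 1/12 s, in which the tool goes at most 41.7 mm and 7.16 degrees, less where a joint would pass 70% of its speed; a pose out of reach is approached as far as the arm can. A call is refused whole if a number of a shift passes 41.7 or a number of a turn 7.16, either way. A call with a gripper value outside its range is refused whole. "jaw" is the closure in counts, from 0 (fully open) to 255 (shut), set as the call begins (left out, the last holds). The fingers move at their own pace and stop on an object; "squeeze" is the grip in N (left out, the last holds). Time passes only in rows, so rows that do not move let the fingers close. It gives the time, the measured TCP pose, the force and the opening at its end, in the units of the state.
- arm.get_state(): the state, without advancing time (a new reading comes with each control period).
- arm.grab_frame(name): name is "side" or "top" or "wrist"; returns a dict with "pixels" (420x560x3 uint8, red, green, blue), "z_map" (420x560 float32, m along the optical axis (not along the pixel's ray), 0 where there is no reading), "fx", "fy", "cx", "cy" (pixels), "k1" (the pictures are not rectified: a ray, as slopes to the right and down, at radius r is drawn at 1 + k1 r^2 times it, then the intrinsics apply), "cam_to_world" (4x4, takes a point from camera to world coordinates); the wrist camera has in their place "mount" (4x4, takes a point from camera to tool coordinates, whose origin is the TCP and whose axes are the tool frame's). Camera axes: x right, y down, z forward; pixel columns grow to the right and rows downward; lengths in m; the calibration is good to about 2 mm. A picture is of the moment at which its call begins: read the wrist's pose just before it.
- arm.job_done(): hands the job in, once; it reports no verdict.
The state is a dict: "t": time; "q": joint angles; "qd": joint speeds; "joint_efforts": joint torques, N m; "eef_pos": TCP position; "ee_rot": TCP orientation; "force": force on the tool from outside, world axes, zero at the start; "moment": the same for the moment, N m; "width": finger opening in m.
Only numpy, scipy, OpenCV 4.12 (cv2) and the standard library are available. Lean on these libraries where they do the work, as an engineer would, in place of code of your own. Each camera call takes 0.05 s, during which the arm holds its last target.

## Working session

There is one attempt and no reset: what is moved stays moved. The work goes in short steps, Python scripts to look and compute and a tool call to move; the robot and the scene stay as the last step left them, time stands still between calls to the robot, and variables do not carry over. Pictures are saved under pics/ and viewed, and the job is handed in when it is done.

Besides the shell and the picture viewer there is one more tool, called by a JSON object that holds its "op" and its "data", one argument or row to a line. move_arm: Moves the arm, as the interface text tells. Its arguments: {"type":"object","properties":{"deltas":{"type":"array","items":{"type":"object","properties":{"dp":{"type":"array","items":{"type":"number"}},"rotation":{"type":"array","items":{"type":"number"}}}}},"jaw":{"type":"number"},"squeeze":{"type":"number"}},"required":["deltas"]}

```bash
ls; mkdir -p pics; cat > h.py <<'E'
from station import arm
import numpy as np, cv2
def grab(n,name):
    f=arm.grab_frame(n); cv2.imwrite(f'pics/{name}.png',f['pixels'][:,:,::-1]); return f
def undist(f,uv):
    K=np.array([[f['fx'],0,f['cx']],[0,f['fy'],f['cy']],[0,0,1]]);d=np.array([f['k1'],0,0,0],float)
    return cv2.undistortPoints(np.array(uv,float).reshape(-1,1,2),K,d).reshape(-1,2)
def onplane(f,uv,z,T=None):
    T=f['cam_to_world'] if T is None else T
    s=undist(f,uv); T=np.array(T); D=np.c_[s,np.ones(len(s))]@T[:3,:3].T; o=T[:3,3]
    return o+D*((z-o[2])/D[:,2])[:,None]
def cloud(f,T=None):
    T=np.array(f['cam_to_world'] if T is None else T)
    h,w=f['z_map'].shape
    uv=np.stack(np.meshgrid(np.arange(w),np.arange(h)),-1).reshape(-1,2)
    s=undist(f,uv); z=f['z_map'].reshape(-1,1)
    return ((np.c_[s,np.ones(len(s))]*z)@T[:3,:3].T+T[:3,3]).reshape(h,w,3)
E
python3 - <<'E'
from h import *
s=arm.get_state(); print({k:np.round(v,3) for k,v in s.items()})
for n in ('side','top','wrist'):
    f=grab(n,n+'0'); print(n,f['fx'],f['cx'],f['cy'],f['k1'],np.round(f.get('cam_to_world',f.get('mount')),3).tolist())
E
```

```text
pics
{'t': np.float64(0.0), 'q': array([ 1.535,  0.359,  0.011, -0.   , -1.224, -0.288]), 'qd': array([ 0.   , -0.001, -0.001, -0.001, -0.   ,  0.002]), 'joint_efforts': array([-0.0000e+00, -5.8271e+01,  2.9305e+01,  6.9970e+00,  7.0000e-03,
       -0.0000e+00]), 'eef_pos': array([0.215, 0.639, 0.193]), 'ee_rot': array([-1.569,  0.   ,  2.818]), 'force': array([-0.027,  0.945, -0.39 ]), 'moment': array([-0.007,  0.042,  0.027]), 'width': np.float64(0.088)}
side 525.8575278500581 281.34860156049757 210.93680378621693 -0.12806488106964556 [[0.995, -0.068, 0.072, 0.445], [-0.099, -0.715, 0.692, -1.032], [0.004, -0.695, -0.719, 1.147], [0.0, 0.0, 0.0, 1.0]]
top 438.42706640753335 273.96774241555227 212.23747758335742 0.03319534178619057 [[0.022, -0.993, 0.118, 0.402], [-1.0, -0.022, -0.002, 0.018], [0.005, -0.118, -0.993, 1.348], [0.0, 0.0, 0.0, 1.0]]
wrist 303.6007626681175 284.6629067235912 210.03460748523153 -0.03956759666678817 [[-0.0, 0.951, 0.308, -0.084], [0.001, -0.308, 0.951, -0.192], [1.0, 0.001, -0.001, -0.001], [0.0, 0.0, 0.0, 1.0]]
```

View pics/top0.png

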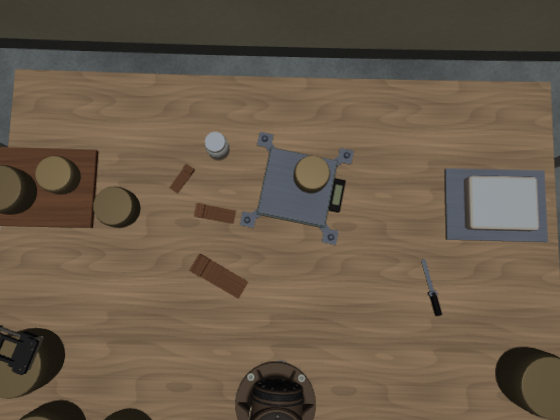

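View pics/side0.png

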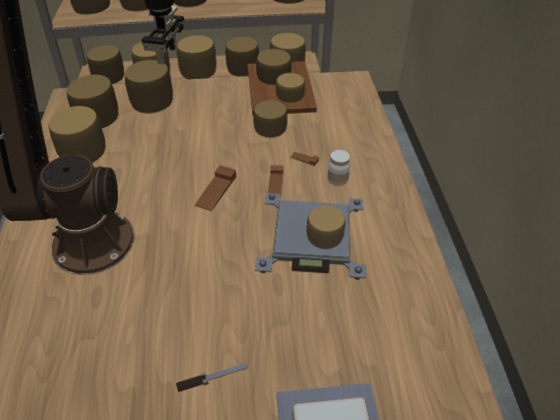

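View pics/wrist0.png

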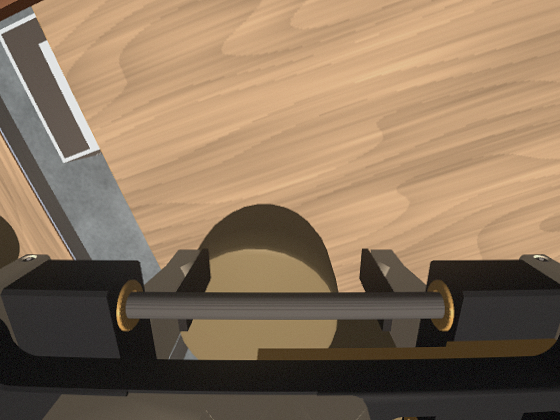

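Three wedge-like pieces show in the top view: small at (182,178), medium at (215,213) and large at (218,275). I'll measure their lengths and enlarge the view.

```bash
cat > m.py <<'E'
from h import *
f=grab('top','t1'); P=cloud(f); im=f['pixels'][:,:,::-1]
hsv=cv2.cvtColor(im.copy(),cv2.COLOR_BGR2HSV)
for p in [(182,178),(205,212),(225,214),(218,275),(300,260)]: print(p,hsv[p[1],p[0]])
big=cv2.resize(im[110:310,150:370],None,fx=3.6,fy=3,interpolation=cv2.INTER_CUBIC)
big=cv2.resize(im[120:310,160:360],None,fx=3,fy=3,interpolation=cv2.INTER_CUBIC); cv2.imwrite('pics/t1z.png',big)
m=((hsv[...,0]<14)&(hsv[...,1]>110)&(hsv[...,2]<130)).astype(np.uint8)
m[:, :165]=0
n,l,st,c=cv2.connectedComponentsWithStats(m)
for i in range(1,n):
    if st[i,4]<80: continue
    cs,_=cv2.findContours((l==i).astype(np.uint8),0,2); r=cv2.minAreaRect(cs[0]); b=cv2.boxPoints(r)
    w=onplane(f,b,0.006)
    print(st[i],np.round(c[i]),np.round(w[:,:2],3).tolist(),'len',np.round(np.linalg.norm(np.diff(w,axis=0),axis=1),3))
print(np.round([onplane(f,[p],0.04)[0] for p in [(265,139.5),(346,155.5),(330,237),(247,219.5)]],4))
E
python3 m.py
```

```text
(182, 178) [ 12 133  86]
(205, 212) [ 12 132  89]
(225, 214) [ 12 133  88]
(218, 275) [ 12 132  85]
(300, 260) [ 15  89 120]
[170 164  24  29 301] [182. 178.] [[0.631, 0.342], [0.709, 0.294], [0.691, 0.265], [0.613, 0.314]] len [0.091 0.034 0.091]
[194 203  42  20 528] [214. 213.] [[0.545, 0.262], [0.587, 0.256], [0.564, 0.135], [0.523, 0.142]] len [0.042 0.123 0.042]
[ 189  254   59   44 1108] [218. 276.] [[0.379, 0.27], [0.432, 0.241], [0.348, 0.09], [0.296, 0.119]] len [0.06  0.173 0.06 ]
[[ 0.7804  0.0475  0.04  ]
 [ 0.736  -0.2006  0.04  ]
 [ 0.4862 -0.1536  0.04  ]
 [ 0.5331  0.0955  0.04  ]]
```

```bash
python3 - <<'E'
from h import *
f=grab('side','s1'); im=f['pixels'][:,:,::-1]
cv2.imwrite('pics/s1z.png',cv2.resize(im[130:290,180:380],None,fx=3.6,fy=3.6,interpolation=cv2.INTER_CUBIC))
E
```

```text
(no output)
```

View pics/t1z.png

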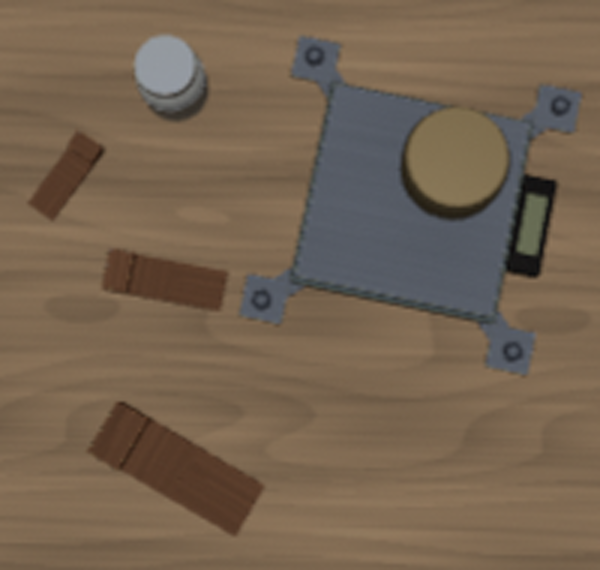

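View pics/s1z.png

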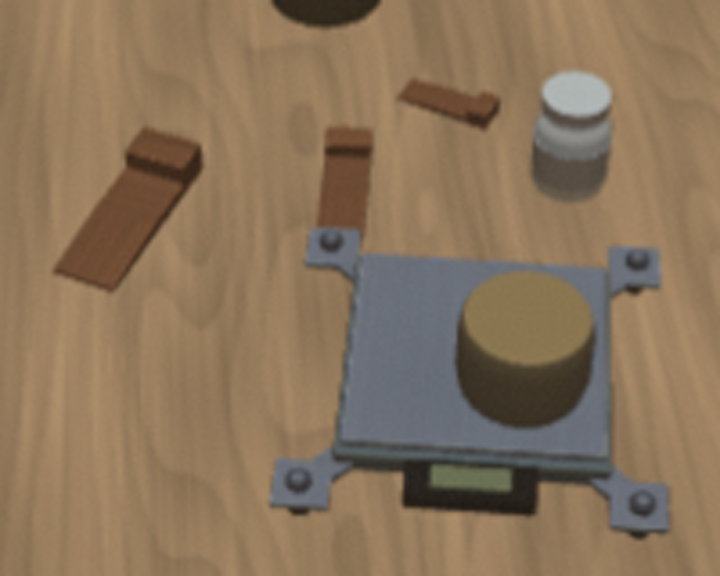

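The medium piece at (215,213) measures 123 x 42 mm. That matches the 121 x 42 mm wedge; the others are 91 x 34 and 173 x 60 mm. In the crop its heel is at the left and its thin end points at the ear over the near-left foot, at (247,220). Next I'll work out the frames and the approach.

```bash
cat > plan.py <<'E'
from h import *
f=arm.grab_frame('top')
N=onplane(f,[(264.8,138.7),(346.5,155),(330.5,237.5),(246.9,220)],0.038)[:,:2]
L=np.array([[126,126],[126,-126],[-126,-126],[-126,126]])/1e3
c=N.mean(0); A=N-c; yaw=np.arctan2((L[:,0]*A[:,1]-L[:,1]*A[:,0]).sum(),(L*A).sum())
R=np.array([[np.cos(yaw),-np.sin(yaw)],[np.sin(yaw),np.cos(yaw)]])
print('c',c,'yaw',np.degrees(yaw),'res',np.round((A-L@R.T)*1e3,1).tolist())
S=lambda x,y:c+R@np.array([x,y])
foot=S(-.128,.128); pc=S(-.075,.075); print('foot',foot,'corner',pc)
ch=onplane(f,[(312.5,172)],.13)[0][:2]; print('cheese in scale',R.T@(ch-c))
print('jar',onplane(f,[(215,138)],.1)[0],'spare',onplane(f,[(114,206)],.085)[0])
thin=onplane(f,[((160+227/3+0),(120+290/3))],0.003); print(thin)
w=onplane(f,[(194.5,211)],.022); print('heel top back',w)
np.savez('plan.npz',c=c,yaw=yaw,foot=foot,pc=pc)
E
python3 plan.py
```

```text
c [ 0.6345638  -0.05343437] yaw -10.522788363360066 res [[2.1, 0.8], [2.6, -2.1], [-2.8, -1.1], [-1.9, 2.4]]
foot [0.53209266 0.09578917] corner [0.57452212 0.0340013 ]
cheese in scale [ 0.03501356 -0.03176891]
jar [0.76401227 0.1921829  0.1       ] spare [0.55924203 0.47759649 0.085     ]
[[0.54482555 0.1328744  0.003     ]]
heel top back [[0.55733034 0.25681847 0.022     ]]
```

```bash
cat > go.py <<'E'
import sys
from h import *
from scipy.spatial.transform import Rotation as Ro
def go(target,yaw_deg,step=35,rs=7,nmax=5):
    s=arm.get_state(); p=np.array(s['eef_pos']); R=Ro.from_euler('xyz',s['ee_rot'])
    Rt=Ro.from_euler('xyz',[-np.pi/2,0,np.radians(yaw_deg)])
    d=np.array(target)-p; rv=(Rt*R.inv()).as_rotvec()
    n=max(1,int(np.ceil(max(np.linalg.norm(d)*1e3/step,np.degrees(np.linalg.norm(rv))/rs))))
    print('t',round(float(s['t']),2),'pos',np.round(p*1e3,1),'rot',np.round(np.degrees(s['ee_rot']),1),'F',np.round(s['force'],1),'w',round(float(s['width']),3),'n',n)
    for i in range(min(n,nmax)):
        Ri=Ro.from_rotvec(rv*i/n)*R
        print(np.round(Ri.inv().apply(d/n)*1e3,1).tolist(),np.round(np.degrees(Ri.inv().apply(rv/n)),2).tolist())
if __name__=='__main__':
    a=list(map(float,sys.argv[1:])); go(a[:3],a[3],*(a[4:] or [35]))
E
python3 go.py .57 .29 .19 79.5
```

```text
t 0.3 pos [214.7 639.7 193.2] rot [-90.    0.  161.4] F [ 0.4  0.7 -0.3] w 0.087 n 15
[-29.9, 0.2, 14.6] [-0.0, 5.46, -0.0]
[-31.1, 0.2, 11.7] [-0.0, 5.46, -0.0]
[-32.1, 0.2, 8.6] [-0.0, 5.46, -0.0]
[-32.8, 0.2, 5.5] [-0.0, 5.46, -0.0]
[-33.1, 0.2, 2.4] [-0.0, 5.46, -0.0]
```

{"op": "move_arm", "data": {
  "deltas": [
    {"dp":[-30,0,14.5],"rotation":[0,5.5,0]},
    {"dp":[-31,0,11.5],"rotation":[0,5.5,0]},
    {"dp":[-32,0,8.5],"rotation":[0,5.5,0]},
    {"dp":[-33,0,5.5],"rotation":[0,5.5,0]},
    {"dp":[-33,0,2.5],"rotation":[0,5.5,0]}
  ],
  "jaw": 255,
  "squeeze": 20
}}

```text
t: 0.72
eef_pos: [0.3318, 0.5233, 0.1912]
ee_rot: [-1.569, 0.001, 2.329]
force: [1.2, 0.6, 0.1]
width: 0.0598
```

```bash
python3 go.py .57 .29 .19 79.5
```

```text
t 0.72 pos [331.8 523.3 191.2] rot [-89.9   0.  133.5] F [1.2 0.6 0.1] w 0.06 n 10
[-33.3, 0.1, -1.2] [-0.01, 5.4, -0.01]
[-33.1, 0.1, -4.4] [-0.01, 5.4, -0.01]
[-32.5, 0.1, -7.5] [-0.01, 5.4, -0.01]
[-31.7, 0.1, -10.5] [-0.01, 5.4, -0.01]
[-30.5, 0.1, -13.4] [-0.01, 5.4, -0.01]
```

{"op": "move_arm", "data": {
  "deltas": [
    {"dp":[-33,0,-1],"rotation":[0,5.4,0]},
    {"dp":[-33,0,-4.5],"rotation":[0,5.4,0]},
    {"dp":[-32.5,0,-7.5],"rotation":[0,5.4,0]},
    {"dp":[-31.5,0,-10.5],"rotation":[0,5.4,0]},
    {"dp":[-30.5,0,-13.5],"rotation":[0,5.4,0]}
  ]
}}

```text
t: 1.13
eef_pos: [0.4539, 0.3995, 0.1919]
ee_rot: [-1.57, 0.001, 1.835]
force: [0.8, 0.6, 0.3]
width: 0.0267
```

```bash
python3 go.py .57 .29 .19 79.5
```

```text
t 1.13 pos [453.9 399.5 191.9] rot [-90.    0.  105.1] F [0.8 0.6 0.3] w 0.027 n 5
[-27.2, 0.4, -16.7] [-0.0, 5.13, -0.01]
[-25.6, 0.4, -19.1] [-0.0, 5.13, -0.01]
[-23.8, 0.4, -21.3] [-0.0, 5.13, -0.01]
[-21.8, 0.4, -23.3] [-0.0, 5.13, -0.01]
[-19.6, 0.4, -25.2] [-0.0, 5.13, -0.01]
```

{"op": "move_arm", "data": {
  "deltas": [
    {"dp":[-27,0.4,-16.5],"rotation":[0,5.1,0]},
    {"dp":[-25.5,0.4,-19],"rotation":[0,5.1,0]},
    {"dp":[-24,0.4,-21.5],"rotation":[0,5.1,0]},
    {"dp":[-22,0.4,-23.5],"rotation":[0,5.1,0]},
    {"dp":[-19.5,0.4,-25],"rotation":[0,5.1,0]}
  ]
}}

```text
t: 1.55
eef_pos: [0.574, 0.2822, 0.1909]
ee_rot: [-1.572, -0.001, 1.367]
force: [-0.3, 0.2, -0.0]
width: 0.0011
```

{"op": "move_arm", "data": {
  "deltas": [
    {"dp":[0,0,0],"rotation":[0,0,0]},
    {"dp":[0,0,0],"rotation":[0,0,0]}
  ]
}}

```text
t: 1.72
eef_pos: [0.5776, 0.2771, 0.1902]
ee_rot: [-1.571, 0.0, 1.355]
force: [0.1, 0.1, -0.9]
width: 0.0005
```

```bash
python3 go.py .57 .29 .1 79.5; python3 - <<'E'
from h import *
from scipy.spatial.transform import Rotation as Ro
s=arm.get_state(); f=grab('wrist','w1')
E
```

```text
t 1.72 pos [577.6 277.1 190.2] rot [-90.    0.   77.6] F [ 0.1  0.1 -0.9] w 0.001 n 3
[3.7, 30.1, 3.4] [0.01, -0.62, -0.01]
[3.7, 30.1, 3.4] [0.01, -0.62, -0.01]
[3.7, 30.1, 3.3] [0.01, -0.62, -0.01]
```

View pics/w1.png

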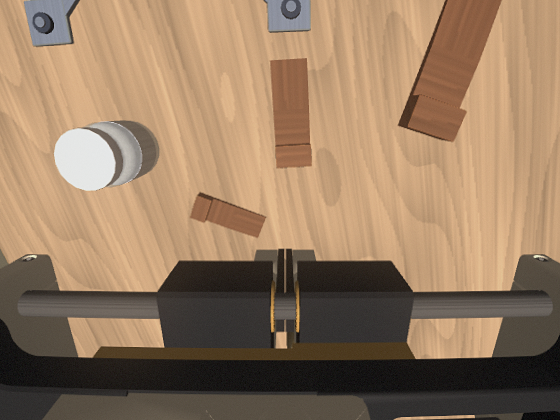

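```bash
cat >> h.py <<'E'
from scipy.spatial.transform import Rotation as Ro
def wristT(s,f):
    T=np.eye(4); T[:3,:3]=Ro.from_euler('xyz',s['ee_rot']).as_matrix(); T[:3,3]=s['eef_pos']; return T@np.array(f['mount'])
E
python3 - <<'E'
from h import *
s=arm.get_state(); f=arm.grab_frame('wrist'); T=wristT(s,f)
print('heel back top',onplane(f,[(277,167),(311,165)],.022,T))
print('heel front top',onplane(f,[(276,146),(311,145)],.022,T))
print('thin',onplane(f,[(271,59),(306,58)],.003,T))
print('nut',onplane(f,[(291,7),(43,22)],.038,T))
print('small',onplane(f,[(191,214),(264,237),(200,194)],.01,T))
P=cloud(f,T); print(P[155,294],P[110,290],P[62,288],P[156,85])
E
```

```text
heel back top [[0.58248658 0.25520453 0.022     ]
 [0.54240024 0.26149318 0.022     ]]
heel front top [[0.57817327 0.23084418 0.022     ]
 [0.53797469 0.23842511 0.022     ]]
thin [[0.56297246 0.13572045 0.003     ]
 [0.52377574 0.14318768 0.003     ]]
nut [[0.53252995 0.09886892 0.038     ]
 [0.78366832 0.05280648 0.038     ]]
small [[0.70589751 0.2930065  0.01      ]
 [0.62072394 0.34458059 0.01      ]
 [0.68642657 0.26979611 0.01      ]]
[0.55976032 0.24564067 0.02161445] [0.5535558  0.19495368 0.00836251] [0.54477026 0.14318156 0.00458487] [0.75149377 0.1929218  0.10030639]
```

Wrist view: the wedge's back edge is at (277..311,166) and its thin end at (271..306,58), aimed at the ear and nut at (291,7). The small wedge at (228,215) and the jar at (90,158) are clear of the path. I'll descend behind the heel now.

```bash
python3 go.py .567 .286 .03 80 36
```

```text
t 1.82 pos [576.8 278.  190.2] rot [-90.    0.   77.8] F [-0.3  0.9 -0. ] w 0.0 n 5
[1.2, 32.0, 2.3] [0.01, -0.45, -0.01]
[1.2, 32.0, 2.3] [0.01, -0.45, -0.01]
[1.2, 32.0, 2.2] [0.01, -0.45, -0.01]
[1.2, 32.0, 2.2] [0.01, -0.45, -0.01]
[1.2, 32.0, 2.2] [0.01, -0.45, -0.01]
```

{"op": "move_arm", "data": {
  "deltas": [
    {"dp":[3,15,5],"rotation":[0,-1.1,0]},
    {"dp":[3,30,5],"rotation":[0,-1.1,0]},
    {"dp":[1,30,1],"rotation":[0,0,0]},
    {"dp":[0,30,0],"rotation":[0,0,0]},
    {"dp":[0,25,0],"rotation":[0,0,0]}
  ]
}}

```text
t: 2.23
eef_pos: [0.569, 0.2958, 0.0653]
ee_rot: [-1.583, -0.013, 1.409]
force: [-0.1, 0.0, -0.5]
width: 0.0004
```

{"op": "move_arm", "data": {
  "deltas": [
    {"dp":[0,0,0],"rotation":[0,0,0]},
    {"dp":[0,0,0],"rotation":[0,0,0]}
  ]
}}

```text
t: 2.4
eef_pos: [0.5645, 0.2959, 0.0603]
ee_rot: [-1.577, -0.006, 1.414]
force: [0.7, -0.4, 0.5]
width: 0.0005
```

```bash
python3 go.py .567 .286 .01 80 36
```

```text
t 2.4 pos [564.5 295.9  60.3] rot [-90.4  -0.4  81. ] F [ 0.7 -0.4  0.5] w 0.001 n 2
[-4.8, 25.1, -1.8] [0.18, 0.5, 0.18]
[-4.7, 25.2, -2.0] [0.18, 0.5, 0.18]
```

{"op": "move_arm", "data": {
  "deltas": [
    {"dp":[-4,20,-1],"rotation":[0.2,1,0.2]},
    {"dp":[-2,15,-1],"rotation":[0,0,0]},
    {"dp":[0,8,0],"rotation":[0,0,0]},
    {"dp":[0,0,0],"rotation":[0,0,0]},
    {"dp":[0,0,0],"rotation":[0,0,0]}
  ]
}}

```text
t: 2.82
eef_pos: [0.5681, 0.2959, 0.0246]
ee_rot: [-1.58, -0.01, 1.403]
force: [0.1, 0.3, 0.5]
width: 0.0005
```

```bash
python3 go.py .566 .28 .01 80 36;  python3 - <<'E'
from h import *
grab('wrist','w2')
E
```

```text
t 2.82 pos [568.1 295.9  24.6] rot [-90.6  -0.6  80.4] F [0.1 0.3 0.5] w 0.0 n 1
[-16.2, 14.5, -0.4] [0.55, 0.41, 0.56]
```

View pics/w2.png

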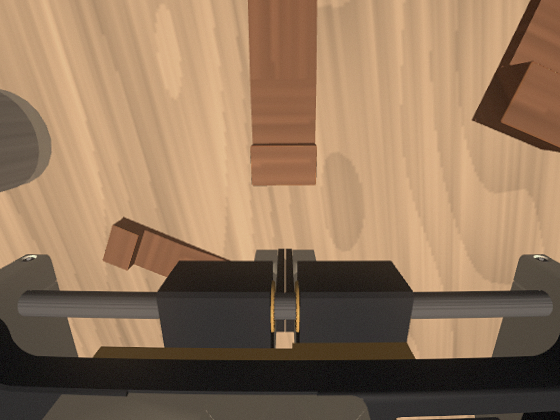

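Wedge heel at (251..316,146..185), square with the fingers and centred on them. Going down to pushing height.

{"op": "move_arm", "data": {
  "deltas": [
    {"dp":[0,7,0],"rotation":[0.5,0.3,0.5]},
    {"dp":[-4,6,0],"rotation":[0,0,0]},
    {"dp":[-4,2,0],"rotation":[0,0,0]},
    {"dp":[0,0,0],"rotation":[0,0,0]}
  ]
}}

```text
t: 3.2
eef_pos: [0.5685, 0.2896, 0.0123]
ee_rot: [-1.575, -0.005, 1.399]
force: [0.6, -0.2, 0.0]
width: 0.0005
```

```bash
python3 go.py .566 .28 .01 80 10
```

```text
t 3.2 pos [568.5 289.6  12.3] rot [-90.2  -0.3  80.1] F [ 0.6 -0.2  0. ] w 0.001 n 2
[-5.0, 1.1, 0.4] [0.11, 0.07, 0.14]
[-5.0, 1.1, 0.4] [0.11, 0.07, 0.14]
```

{"op": "move_arm", "data": {
  "deltas": [
    {"dp":[-6,1,0.2],"rotation":[0.2,0,0.2]},
    {"dp":[-8,1,0.2],"rotation":[0,0,0]},
    {"dp":[-8,0,0.2],"rotation":[0,0,0]},
    {"dp":[-8,0,0.2],"rotation":[0,0,0]},
    {"dp":[-8,0,0.2],"rotation":[0,0,0]}
  ]
}}

```text
t: 3.62
eef_pos: [0.5604, 0.2492, 0.0099]
ee_rot: [-1.571, -0.001, 1.399]
force: [0.4, -0.5, 0.5]
width: 0.0003
```

```bash
python3 go.py .543 .155 .01 80 10;  python3 - <<'E'
from h import *
grab('wrist','w3')
E
```

```text
t 3.62 pos [560.4 249.2   9.9] rot [-90.   -0.   80.2] F [ 0.4 -0.5  0.5] w 0.0 n 10
[-9.6, -0.0, 0.1] [-0.0, 0.02, 0.0]
[-9.6, -0.0, 0.1] [-0.0, 0.02, 0.0]
[-9.6, -0.0, 0.1] [-0.0, 0.02, 0.0]
[-9.6, -0.0, 0.1] [-0.0, 0.02, 0.0]
[-9.6, -0.0, 0.1] [-0.0, 0.02, 0.0]
```

View pics/w3.png

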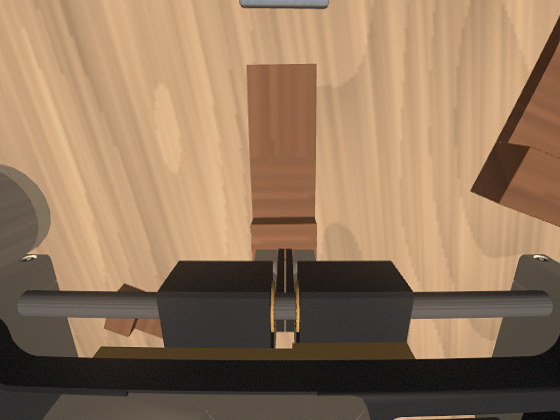

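```bash
python3 - <<'E'
from h import *
s=arm.get_state(); f=arm.grab_frame('wrist'); T=wristT(s,f)
print(s['eef_pos'])
print('thin',onplane(f,[(248,65),(316,65)],.003,T),'heel front top',onplane(f,[(251,219),(316,219)],.022,T),'ear edge',onplane(f,[(240,6),(328,8)],.0305,T))
E
```

```text
[0.55970063 0.24765075 0.00982231]
thin [[0.56304238 0.13505891 0.003     ]
 [0.52279723 0.142069   0.003     ]] heel front top [[0.57788955 0.22521033 0.022     ]
 [0.53762902 0.23223972 0.022     ]] ear edge [[0.55912662 0.11197366 0.0305    ]
 [0.5163696  0.12030053 0.0305    ]]
```

```bash
python3 - <<'E'
from h import *
s=arm.get_state(); print(s['eef_pos'],s['force'],s['t'])
grab('wrist','w4'); f=grab('top','t4'); g=grab('side','s4')
a=cv2.resize(f['pixels'][170:260,170:290,::-1],None,fx=5,fy=5,interpolation=2)
b=cv2.resize(g['pixels'][130:230,220:320,::-1],None,fx=3,fy=3,interpolation=2)
cv2.imwrite('pics/t4z.png',a);cv2.imwrite('pics/s4z.png',b)
E
```

```text
[0.56017727 0.24853793 0.0100019 ] [ 1.16750497  0.35199024 -0.35020711] 3.7167
```

View pics/w4.png

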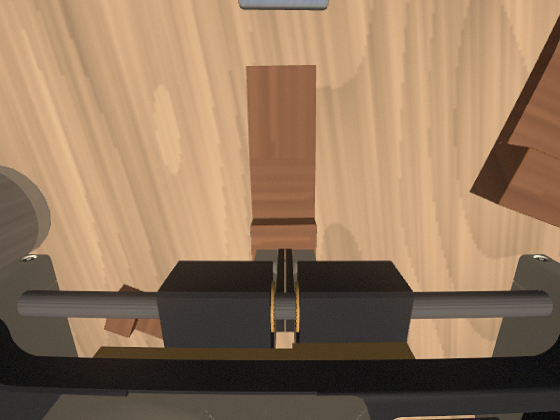

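View pics/t4z.png

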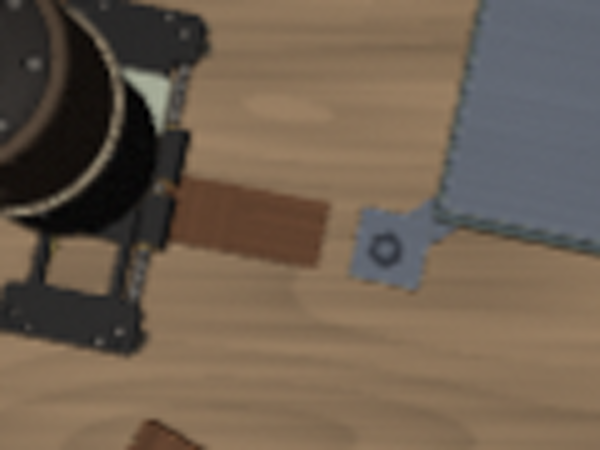

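View pics/s4z.png

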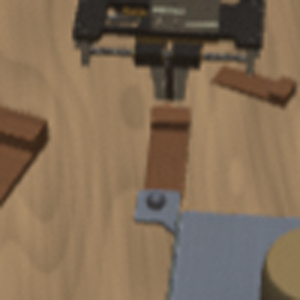

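```bash
python3 - <<'E'
from h import *
s=arm.get_state(); f=arm.grab_frame('wrist'); T=wristT(s,f)
def proj(f,T,P):
    p=np.linalg.inv(T)@np.r_[P,1]; x,y=p[:2]/p[2]; r=x*x+y*y; k=1+f['k1']*r
    return f['fx']*x*k+f['cx'],f['fy']*y*k+f['cy'],p[2]
p=np.array(s['eef_pos']); print(p,s['force'])
print('tcp in wrist',proj(f,T,p))
for a in (-.0095,.0095): print(proj(f,T,(T@np.linalg.inv(np.array(f['mount']))@np.array([a,0,0,1]))[:3]))
P=cloud(f,T)
for r in range(215,275,5): print(r,np.round(P[r,265],4),np.round(P[r,300],4), np.round(P[r,285],4))
g=arm.grab_frame('side'); print('side',proj(g,np.array(g['cam_to_world']),p))
E
```

```text
[0.5610064  0.25037911 0.01016303] [-0.49219943 -0.04318543  0.44463888]
tcp in wrist (np.float64(285.5207038781194), np.float64(239.06460408470227), np.float64(0.20824937937685706))
(np.float64(285.53522912313764), np.float64(226.1286058823988), np.float64(0.20531318459129744))
(np.float64(285.5064729855297), np.float64(251.62892815503753), np.float64(0.21118557416241668))
215 [0.5716 0.231  0.0098] [0.5485 0.2358 0.0073] [0.5584 0.2334 0.0093]
220 [0.5711 0.2312 0.0192] [0.549  0.235  0.0193] [0.5585 0.2335 0.019 ]
225 [0.5713 0.2334 0.0223] [0.5495 0.2369 0.0232] [0.5588 0.2352 0.0233]
230 [0.572  0.2368 0.0221] [0.55   0.2402 0.0232] [0.5594 0.2386 0.0231]
235 [0.5725 0.2397 0.0234] [0.5505 0.2434 0.0235] [0.5599 0.2419 0.0233]
240 [0.5732 0.2434 0.0227] [0.551  0.2467 0.0238] [0.5606 0.2456 0.0227]
245 [0.5739 0.2468 0.0229] [0.5516 0.2506 0.0229] [0.5611 0.2485 0.0238]
250 [0.5707 0.2386 0.0483] [0.5515 0.2418 0.0484] [0.5617 0.2523 0.0232]
255 [0.57   0.2376 0.0566] [0.5518 0.2418 0.0546] [0.5624 0.2562 0.0224]
260 [0.5697 0.2379 0.0617] [0.552  0.241  0.0618] [0.5648 0.2706 0.0014]
265 [0.561  0.2112 0.1186] [0.5504 0.2134 0.1179] [0.5655 0.2744 0.0019]
270 [0.5608 0.2115 0.1213] [0.5506 0.2136 0.1207] [0.5663 0.2791 0.0008]
side (np.float64(276.3913773538942), np.float64(169.5077104308045), np.float64(1.7119855801683894))
```

The TCP reads 7 mm past the heel's back face with no contact force, so the tips may be higher than the stated TCP. I'll check tip height with the side camera's depth.

```bash
python3 - <<'E'
from h import *
s=arm.get_state(); print(s['eef_pos'],s['q'],s['force'])
g=grab('side','s5'); P=cloud(g)
for c in (272,276,281):
  print(c)
  for r in range(146,182,2): print(r,np.round(P[r,c],3),g['pixels'][r,c])
cv2.imwrite('pics/s5z.png',cv2.resize(g['pixels'][140:200,240:320,::-1],None,fx=9,fy=9,interpolation=0))
E
```

```text
[0.56097493 0.25070131 0.01000819] [ 7.37428438e-01  4.31918287e-01 -3.41970482e-01 -6.02891685e-04
 -7.95742625e-01 -9.08059733e-01] [0.49452808 0.30352759 0.00380318]
272
146 [0.545 0.225 0.13 ] [47 43 40]
148 [0.545 0.216 0.129] [37 31 24]
150 [0.545 0.218 0.12 ] [35 30 23]
152 [0.545 0.218 0.112] [61 54 45]
154 [0.546 0.241 0.084] [79 71 60]
156 [0.547 0.243 0.075] [78 70 60]
158 [0.546 0.243 0.066] [80 72 60]
160 [0.547 0.246 0.056] [80 72 60]
162 [0.547 0.247 0.047] [91 80 64]
164 [0.55  0.289 0.001] [146 118  87]
166 [0.547 0.25  0.027] [117  79  55]
168 [0.546 0.245 0.023] [116  79  55]
170 [0.546 0.237 0.021] [91 62 41]
172 [0.546 0.239 0.011] [65 43 28]
174 [0.546 0.239 0.002] [105  71  48]
176 [0.544 0.222 0.009] [112  77  54]
178 [0.543 0.209 0.011] [110  77  53]
180 [0.543 0.203 0.008] [110  76  52]
276
146 [ 0.572  0.387 -0.002] [133 114  91]
148 [0.557 0.217 0.127] [71 67 62]
150 [0.561 0.257 0.087] [44 37 32]
152 [0.559 0.245 0.088] [41 36 30]
154 [0.559 0.245 0.08 ] [35 30 22]
156 [0.559 0.241 0.075] [37 31 23]
158 [0.559 0.244 0.064] [34 27 21]
160 [0.559 0.244 0.05
[... 345 characters left out ...]
]
180 [0.555 0.2   0.011] [112  78  54]
281
146 [0.573 0.221 0.131] [46 42 38]
148 [0.572 0.211 0.132] [39 33 30]
150 [0.572 0.213 0.122] [31 27 21]
152 [0.572 0.214 0.113] [51 46 38]
154 [0.575 0.239 0.084] [80 72 61]
156 [0.574 0.235 0.079] [86 76 63]
158 [0.575 0.241 0.066] [96 82 65]
160 [0.575 0.242 0.057] [106  90  70]
162 [0.575 0.237 0.052] [113  95  75]
164 [0.58  0.286 0.001] [153 125  94]
166 [0.576 0.247 0.027] [119  85  62]
168 [0.575 0.24  0.025] [118  79  54]
170 [0.575 0.235 0.02 ] [96 64 41]
172 [0.574 0.227 0.019] [66 44 30]
174 [0.573 0.221 0.016] [103  70  48]
176 [0.573 0.215 0.012] [109  75  50]
178 [0.572 0.209 0.01 ] [110  76  53]
180 [0.571 0.202 0.007] [112  77  54]
```

View pics/s5z.png

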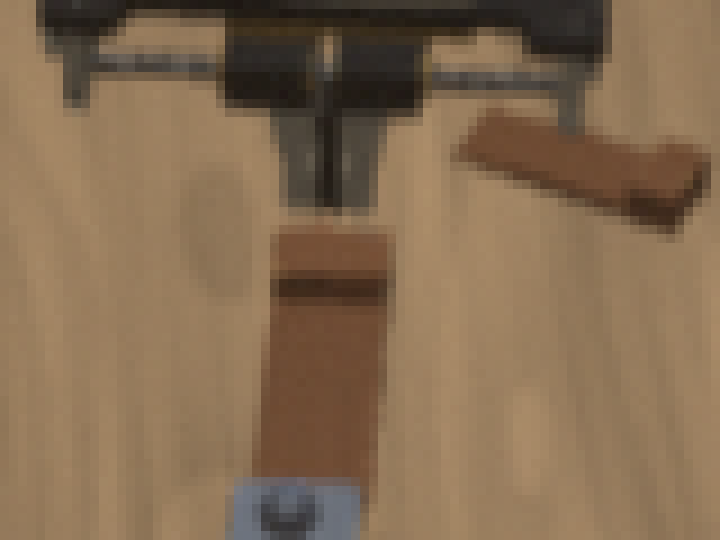

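The side view shows the fingertips ending at (276,163), about z = 44 mm while the TCP reads z = 10 mm. The real tips are therefore about 34 mm behind the stated TCP and are hovering over the heel. The wedge hasn't moved. I'll back off and go down further, watching force and pictures.

{"op": "move_arm", "data": {
  "deltas": [
    {"dp":[12,0,0],"rotation":[0,0,0]},
    {"dp":[16,0,0],"rotation":[0,0,0]},
    {"dp":[10,0,0],"rotation":[0,0,0]},
    {"dp":[0,0,0],"rotation":[0,0,0]}
  ]
}}

```text
t: 4.35
eef_pos: [0.5683, 0.2925, 0.0101]
ee_rot: [-1.572, -0.002, 1.4]
force: [-0.3, 0.0, 0.1]
width: 0.0007
```

```bash
python3 go.py .568 .286 -.012 80 6
```

```text
t 4.35 pos [568.3 292.5  10.1] rot [-90.   -0.1  80.2] F [-0.3  0.   0.1] w 0.001 n 4
[-1.6, 5.5, -0.2] [0.01, 0.06, 0.02]
[-1.6, 5.5, -0.2] [0.01, 0.06, 0.02]
[-1.6, 5.5, -0.2] [0.01, 0.06, 0.02]
[-1.6, 5.5, -0.2] [0.01, 0.06, 0.02]
```

{"op": "move_arm", "data": {
  "deltas": [
    {"dp":[0,5,0],"rotation":[0,0,0]},
    {"dp":[0,5,0],"rotation":[0,0,0]},
    {"dp":[0,3,0],"rotation":[0,0,0]},
    {"dp":[0,0,0],"rotation":[0,0,0]}
  ]
}}

```text
t: 4.68
eef_pos: [0.5678, 0.2944, -0.0052]
ee_rot: [-1.571, -0.001, 1.403]
force: [-0.2, -0.2, -1.4]
width: 0.0008
```

```bash
cat > tip.py <<'E'
import sys
from h import *
s=arm.get_state(); print(np.round(s['eef_pos'],4),np.round(s['force'],1),s['t'])
n=sys.argv[1]
g=grab('side',n); P=cloud(g); p=np.array(s['eef_pos'])
cam=np.linalg.inv(np.array(g['cam_to_world']))
q=cam@np.r_[p+[0,0,.04],1]; u=int(round(g['fx']*q[0]/q[2]+g['cx'])); v=int(round(g['fy']*q[1]/q[2]+g['cy']))
print(u,v)
for c in (u-4,u+4):
  for r in range(v-8,v+10,1):
    if abs(P[r,c,1]-p[1])<.02: print(c,r,np.round(P[r,c],3),g['pixels'][r,c])
cv2.imwrite(f'pics/{n}z.png',cv2.resize(g['pixels'][v-30:v+40,u-40:u+50,::-1],None,fx=8,fy=8,interpolation=0))
E
python3 tip.py s6
```

```text
[ 0.5678  0.2944 -0.0052] [-0.2 -0.2 -1.4] 4.6833
277 155
273 148 [0.554 0.287 0.071] [77 69 59]
273 149 [0.553 0.282 0.071] [77 70 60]
273 150 [0.553 0.283 0.066] [76 69 58]
273 151 [0.553 0.28  0.064] [76 69 58]
273 152 [0.553 0.281 0.059] [76 68 57]
273 153 [0.553 0.286 0.051] [79 71 59]
273 154 [0.553 0.289 0.045] [80 71 60]
273 155 [0.553 0.286 0.042] [80 72 61]
273 156 [0.553 0.286 0.039] [80 71 60]
273 157 [0.553 0.283 0.037] [98 85 68]
273 160 [ 0.555  0.314 -0.002] [147 120  89]
273 161 [ 0.555  0.306 -0.001] [148 121  90]
273 162 [0.554 0.297 0.003] [149 122  90]
273 163 [0.554 0.295 0.001] [150 123  92]
273 164 [0.553 0.288 0.002] [144 116  86]
281 148 [0.578 0.276 0.078] [77 70 60]
281 149 [0.579 0.28  0.071] [76 69 58]
281 150 [0.579 0.282 0.065] [78 70 59]
281 151 [0.579 0.282 0.061] [77 69 58]
281 152 [0.579 0.279 0.059] [80 72 61]
281 153 [0.579 0.281 0.053] [81 73 62]
281 154 [0.579 0.285 0.045] [81 73 61]
281 155 [0.579 0.282 0.044] [81 72 61]
281 156 [0.579 0.283 0.039] [85 75 62]
281 157 [0.579 0.279 0.038] [98 85 68]
281 158 [0.579 0.283 0.03 ] [137 114  86]
281 159 [0.582 0.313 0.001] [157 128  96]
281 160 [ 0.582  0.311 -0.002] [158 130  97]
281 161 [0.581 0.3   0.003] [156 128  96]
281 162 [ 0.581  0.299 -0.001] [157 128  97]
281 163 [ 0.581  0.295 -0.002] [156 127  95]
281 164 [ 0.58   0.29  -0.002] [155 126  95]
```

View pics/s6z.png

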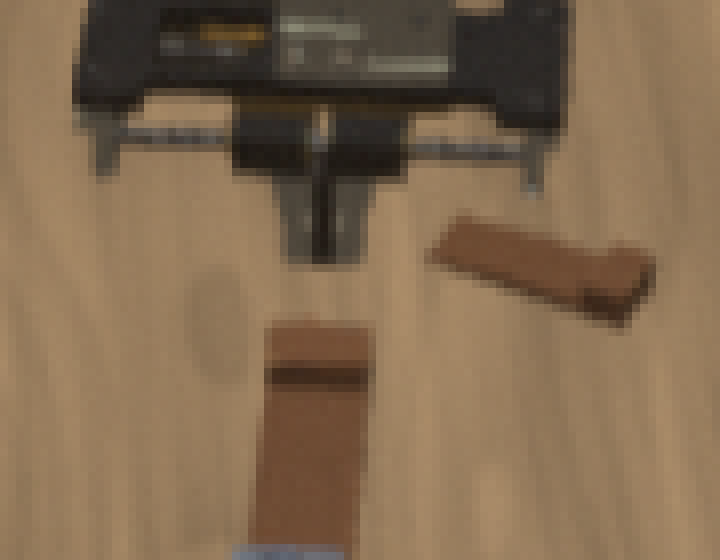

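{"op": "move_arm", "data": {
  "deltas": [
    {"dp":[0,6,0],"rotation":[0,0,0]},
    {"dp":[0,5,0],"rotation":[0,0,0]},
    {"dp":[0,4,0],"rotation":[0,0,0]},
    {"dp":[0,0,0],"rotation":[0,0,0]}
  ]
}}

```text
t: 5.07
eef_pos: [0.5677, 0.2932, -0.0214]
ee_rot: [-1.571, -0.001, 1.401]
force: [0.8, -0.2, 0.3]
width: 0.0008
```

```bash
python3 tip.py s7 | grep -v "14[0-9] \["
```

```text
[ 0.5677  0.2932 -0.0214] [ 0.8 -0.2  0.3] 5.0667
277 159
273 152 [0.553 0.282 0.059] [78 71 60]
273 153 [0.553 0.283 0.053] [78 71 59]
273 154 [0.553 0.284 0.048] [77 71 61]
273 155 [0.553 0.287 0.042] [76 68 57]
273 156 [0.553 0.286 0.039] [79 71 59]
273 157 [0.553 0.281 0.038] [79 71 60]
273 158 [0.553 0.283 0.033] [80 72 61]
273 159 [0.553 0.285 0.027] [81 72 60]
273 160 [0.553 0.28  0.026] [82 72 58]
273 161 [0.555 0.304 0.002] [99 85 67]
273 162 [ 0.554  0.302 -0.001] [134 111  84]
273 163 [0.553 0.288 0.007] [148 121  90]
273 164 [ 0.553  0.291 -0.   ] [145 117  87]
281 152 [0.578 0.276 0.062] [71 64 53]
281 153 [0.579 0.28  0.054] [77 70 59]
281 154 [0.579 0.281 0.049] [77 70 60]
281 156 [0.579 0.279 0.042] [77 69 59]
281 157 [0.579 0.283 0.034] [81 73 61]
281 158 [0.579 0.279 0.034] [83 74 63]
281 159 [0.579 0.279 0.029] [82 72 60]
281 160 [0.58  0.288 0.017] [85 75 63]
281 161 [0.579 0.282 0.019] [99 85 68]
281 162 [ 0.581  0.3   -0.002] [135 112  85]
281 163 [0.58  0.292 0.   ] [156 128  95]
281 164 [0.58  0.286 0.001] [154 126  95]
```

View pics/s7z.png

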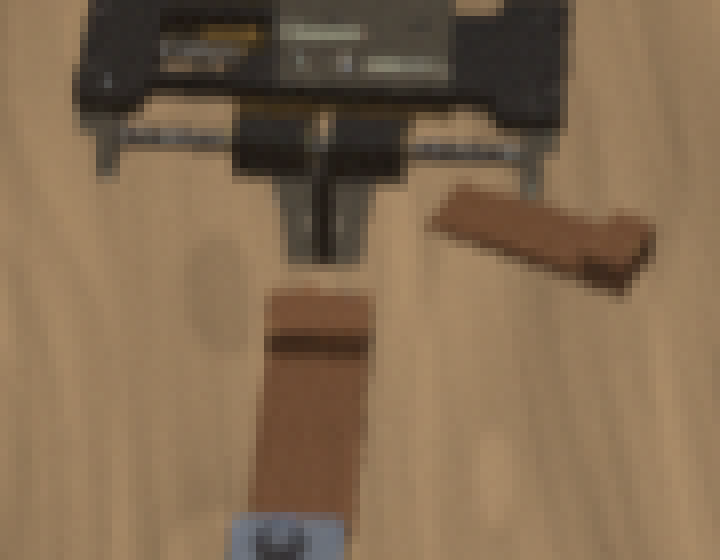

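{"op": "move_arm", "data": {
  "deltas": [
    {"dp":[0,3,0],"rotation":[0,0,0]},
    {"dp":[0,3,0],"rotation":[0,0,0]},
    {"dp":[0,2,0],"rotation":[0,0,0]},
    {"dp":[0,0,0],"rotation":[0,0,0]}
  ]
}}

```text
t: 5.45
eef_pos: [0.5683, 0.2933, -0.0294]
ee_rot: [-1.572, -0.001, 1.401]
force: [-0.2, 0.4, -0.9]
width: 0.0003
```

```bash
python3 tip.py s8 | grep -v "1[45][0-9] \["
```

```text
[ 0.5683  0.2933 -0.0294] [-0.2  0.4 -0.9] 5.45
277 161
273 160 [0.553 0.288 0.02 ] [83 74 63]
273 161 [0.554 0.294 0.01 ] [82 74 61]
273 162 [0.553 0.286 0.013] [83 74 62]
273 163 [0.554 0.295 0.   ] [110  92  72]
273 164 [ 0.553  0.291 -0.001] [136 110  82]
281 160 [0.579 0.283 0.022] [79 71 59]
281 161 [0.579 0.284 0.016] [80 72 60]
281 162 [0.579 0.282 0.014] [83 74 62]
281 163 [0.58  0.286 0.006] [96 84 67]
281 164 [0.579 0.278 0.009] [132 110  83]
```

View pics/s8z.png

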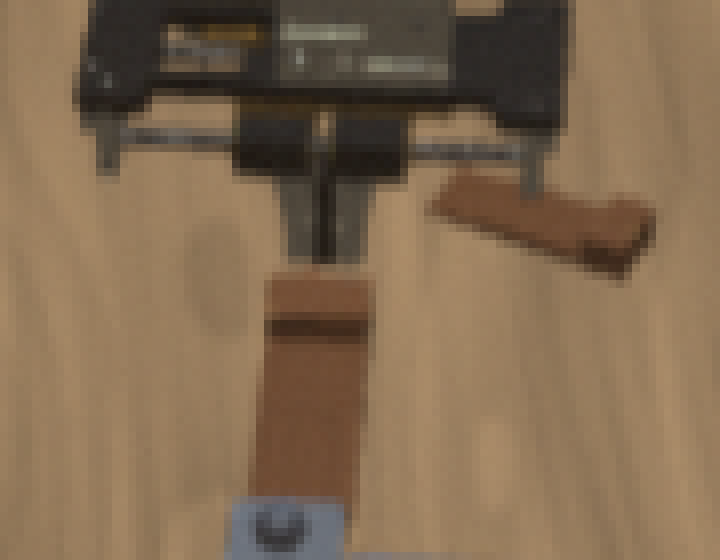

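Tips now about 10 mm above the table, behind the heel (zoom: tips end at row 262, heel starts at row 272). Pushing now.

{"op": "move_arm", "data": {
  "deltas": [
    {"dp":[-6,0,0.2],"rotation":[0,0,0]},
    {"dp":[-8,0,0.2],"rotation":[0,0,0]},
    {"dp":[-8,0,0.2],"rotation":[0,0,0]},
    {"dp":[-6,0,0.2],"rotation":[0,0,0]},
    {"dp":[-6,0,0.2],"rotation":[0,0,0]}
  ]
}}

```text
t: 5.92
eef_pos: [0.5613, 0.258, -0.029]
ee_rot: [-1.572, -0.002, 1.403]
force: [0.8, -0.1, -0.9]
width: 0.0001
```

```bash
python3 go.py .543 .155 -.0294 80 10;  python3 - <<'E'
from h import *
grab('wrist','w5')
E
```

```text
t 5.92 pos [561.3 258.  -29. ] rot [-90.1  -0.1  80.4] F [ 0.8 -0.1 -0.9] w 0.0 n 11
[-9.5, 0.0, 0.1] [0.01, 0.03, 0.01]
[-9.5, 0.0, 0.1] [0.01, 0.03, 0.01]
[-9.5, 0.0, 0.1] [0.01, 0.03, 0.01]
[-9.5, 0.0, 0.1] [0.01, 0.03, 0.01]
[-9.5, 0.0, 0.1] [0.01, 0.03, 0.01]
```

View pics/w5.png

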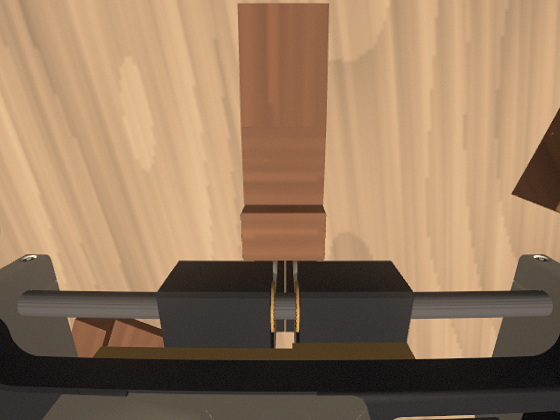

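```bash
cat > wm.py <<'E'
import sys
from h import *
s=arm.get_state(); f=arm.grab_frame('wrist'); T=wristT(s,f)
im=f['pixels']; print(s['eef_pos'],s['force'])
r=lambda a,b:(float(a),float(b))
print('thin',onplane(f,[(238,3),(329,3)],.003,T).mean(0),'heel front top',onplane(f,[(242,206),(325,206)],.022,T).mean(0))
E
python3 wm.py
```

```text
[ 0.56070868  0.25676454 -0.02903969] [-1.97995641 -1.28944736 -0.85105842]
thin [0.53966937 0.12679747 0.003     ] heel front top [0.55515449 0.21742872 0.022     ]
```

{"op": "move_arm", "data": {
  "deltas": [
    {"dp":[-9,0,0.2],"rotation":[0,0,0]},
    {"dp":[-9,0,0.2],"rotation":[0,0,0]},
    {"dp":[-9,0,0.2],"rotation":[0,0,0]},
    {"dp":[-9,0,0.2],"rotation":[0,0,0]},
    {"dp":[-9,0,0.2],"rotation":[0,0,0]}
  ]
}}

```text
t: 6.43
eef_pos: [0.5528, 0.2111, -0.0286]
ee_rot: [-1.574, -0.004, 1.403]
force: [-0.2, -0.0, 0.5]
width: 0.0004
```

```bash
python3 go.py .543 .16 -.0294 80 10;  python3 - <<'E'
from h import *
grab('wrist','w6'); grab('top','t6')
E
```

```text
t 6.43 pos [552.8 211.1 -28.6] rot [-90.2  -0.2  80.4] F [-0.2 -0.   0.5] w 0.0 n 6
[-8.7, 0.1, 0.2] [0.03, 0.06, 0.03]
[-8.7, 0.1, 0.2] [0.03, 0.06, 0.03]
[-8.7, 0.1, 0.2] [0.03, 0.06, 0.03]
[-8.7, 0.1, 0.2] [0.03, 0.06, 0.03]
[-8.7, 0.1, 0.1] [0.03, 0.06, 0.03]
```

View pics/w6.png

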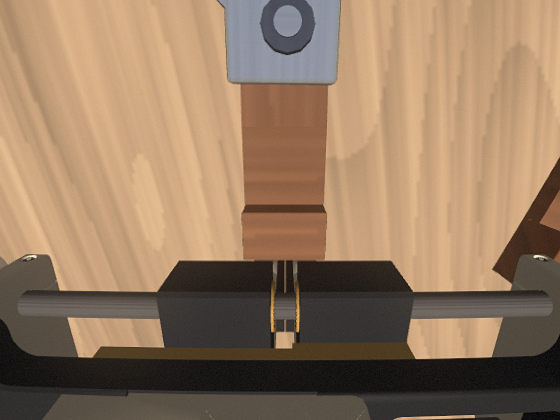

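```bash
cat > wm.py <<'E'
import sys
from h import *
# args: nut u v, heel front left u v, right u v
a=list(map(float,sys.argv[1:])); s=arm.get_state(); f=arm.grab_frame('wrist'); T=wristT(s,f)
n=onplane(f,[a[:2]],.04,T)[0]; h=onplane(f,[a[2:4],a[4:6]],.022,T); hc=h.mean(0)
e=h[0]-h[1]; e=e[:2]/np.linalg.norm(e[:2]); ax=np.array([e[1],-e[0]])  # wedge x
if ax@(n-hc)[:2]<0: ax=-ax
d=(n-hc)[:2]; print('tcp',s['eef_pos'],'F',np.round(s['force'],1),'nut',n,'heel',hc,'width',np.linalg.norm(h[0]-h[1]))
print('axis ang',np.degrees(np.arctan2(-ax[0],-ax[1])),'foot in wedge x',-20+1e3*d@ax,'lat',1e3*(d[0]*e[0]+d[1]*e[1]))
E
python3 wm.py 287 22 242 207 326 207
```

```text
tcp [ 0.55223379  0.21022785 -0.02867337] F [0.2 0.2 0.2] nut [0.53262768 0.09737271 0.04      ] heel [0.54648503 0.17149317 0.022     ] width 0.04095100548468317
axis ang 9.658574184056459 foot in wedge x 55.394742659515984 lat -1.225245378210159
```

{"op": "move_arm", "data": {
  "deltas": [
    {"dp":[-7,0,0.2],"rotation":[0,0,0]},
    {"dp":[-7,0,0.2],"rotation":[0,0,0]},
    {"dp":[-7,0,0.2],"rotation":[0,0,0]},
    {"dp":[-7,0,0.2],"rotation":[0,0,0]},
    {"dp":[-6,0,0.2],"rotation":[0,0,0]}
  ]
}}

```text
t: 7.0
eef_pos: [0.5468, 0.1769, -0.0284]
ee_rot: [-1.575, -0.005, 1.404]
force: [0.2, 2.1, -1.2]
width: 0.0002
```

```bash
python3 go.py .543 .16 -.0294 80 10;  python3 - <<'E'
from h import *
grab('wrist','w7')
E
```

```text
t 7.0 pos [546.8 176.9 -28.4] rot [-90.2  -0.3  80.4] F [ 0.2  2.1 -1.2] w 0.0 n 2
[-8.6, 0.5, 0.5] [0.12, 0.22, 0.14]
[-8.6, 0.5, 0.4] [0.12, 0.22, 0.14]
```

View pics/w7.png

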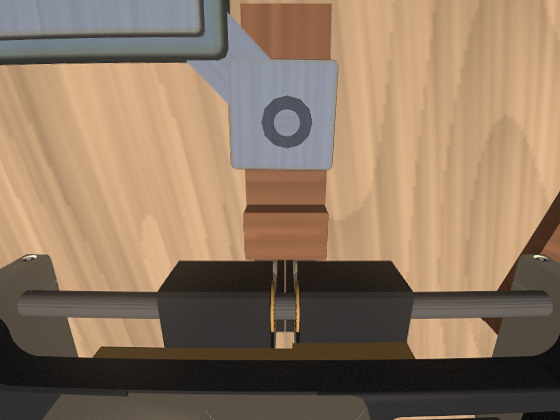

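```bash
python3 wm.py 287 122 244 207 328 207
```

```text
tcp [ 0.54624853  0.17588616 -0.02851898] F [-0.3 -0.8 -0.3] nut [0.53243091 0.09730441 0.04      ] heel [0.5395133  0.13726836 0.022     ] width 0.040976523483658406
axis ang 9.53334298090464 foot in wedge x 20.58501908406734 lat -0.3656886198349944
```

{"op": "move_arm", "data": {
  "deltas": [
    {"dp":[-4,0,0.1],"rotation":[0.1,0.2,0.1]},
    {"dp":[-4,0,0.1],"rotation":[0,0,0]},
    {"dp":[-4,0,0.1],"rotation":[0,0,0]},
    {"dp":[-3,0,0.1],"rotation":[0,0,0]}
  ]
}}

```text
t: 7.43
eef_pos: [0.5447, 0.1626, -0.0283]
ee_rot: [-1.575, -0.005, 1.4]
force: [-0.0, 2.8, -1.0]
width: 0.0004
```

```bash
python3 go.py .543 .16 -.0294 80 10;  python3 - <<'E'
from h import *
grab('wrist','w8')
E
```

```text
t 7.43 pos [544.7 162.6 -28.3] rot [-90.2  -0.3  80.2] F [-0.   2.8 -1. ] w 0.0 n 1
[-2.9, 1.0, 1.3] [0.22, 0.2, 0.3]
```

View pics/w8.png

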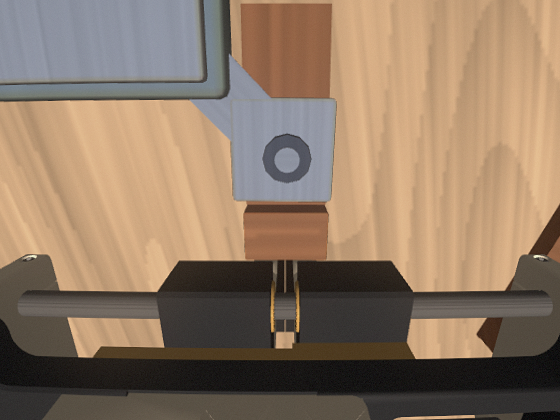

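```bash
python3 wm.py 287 159 244 207 328 207
```

```text
tcp [ 0.54446559  0.16208324 -0.02836842] F [ 0.2  1.  -0.2] nut [0.53279693 0.0978002  0.04      ] heel [0.5375978  0.12351378 0.022     ] width 0.041015537255099765
axis ang 9.738663102504065 foot in wedge x 6.155125179390403 lat -0.3821187666651011
```

The foot is about 4–6 mm along the seat and centred across it, and the nut hasn't moved. Now I'll withdraw and rise.

{"op": "move_arm", "data": {
  "deltas": [
    {"dp":[10,0,0],"rotation":[0,0,0]},
    {"dp":[15,0,0],"rotation":[0,0,0]},
    {"dp":[10,-15,0],"rotation":[0.2,0,0.3]},
    {"dp":[0,-30,0],"rotation":[0,0,0]},
    {"dp":[0,-35,0],"rotation":[0,0,0]}
  ]
}}

```text
t: 7.95
eef_pos: [0.5455, 0.1968, 0.0462]
ee_rot: [-1.558, 0.015, 1.397]
force: [0.9, 1.2, -0.1]
width: 0.0001
```

```bash
python3 go.py .574 .0415 .07 80 35
```

```text
t 7.95 pos [545.5 196.8  46.2] rot [-89.3   0.8  80.1] F [ 0.9  1.2 -0.1] w 0.0 n 5
[-29.7, -4.5, -10.9] [-0.15, 0.01, -0.17]
[-29.7, -4.5, -10.9] [-0.15, 0.01, -0.17]
[-29.6, -4.6, -10.9] [-0.15, 0.01, -0.17]
[-29.6, -4.6, -11.0] [-0.15, 0.01, -0.17]
[-29.6, -4.7, -11.0] [-0.15, 0.01, -0.17]
```

{"op": "move_arm", "data": {
  "deltas": [
    {"dp":[0,-20,0],"rotation":[-0.7,0,-0.8]},
    {"dp":[0,0,0],"rotation":[0,0,0]}
  ]
}}

```text
t: 8.12
eef_pos: [0.5494, 0.2017, 0.0733]
ee_rot: [-1.577, -0.004, 1.4]
force: [0.6, 1.2, 0.1]
width: 0.0006
```

```bash
python3 go.py .574 .0415 .07 80 35; python3 - <<'E'
from h import *
f=grab('wrist','w9'); g=grab('side','s9')
cv2.imwrite('pics/s9z.png',cv2.resize(g['pixels'][130:290,200:380,::-1],None,fx=3.6,fy=3.6,interpolation=2))
E
```

```text
t 8.12 pos [549.4 201.7  73.3] rot [-90.4  -0.2  80.2] F [0.6 1.2 0.1] w 0.001 n 5
[-30.7, 0.6, -10.3] [0.07, 0.05, 0.05]
[-30.7, 0.6, -10.3] [0.07, 0.05, 0.05]
[-30.7, 0.6, -10.3] [0.07, 0.05, 0.05]
[-30.7, 0.6, -10.4] [0.07, 0.05, 0.05]
[-30.7, 0.7, -10.4] [0.07, 0.05, 0.05]
```

View pics/w9.png

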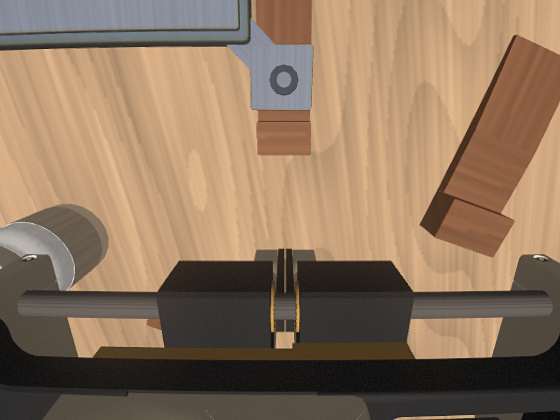

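View pics/s9z.png

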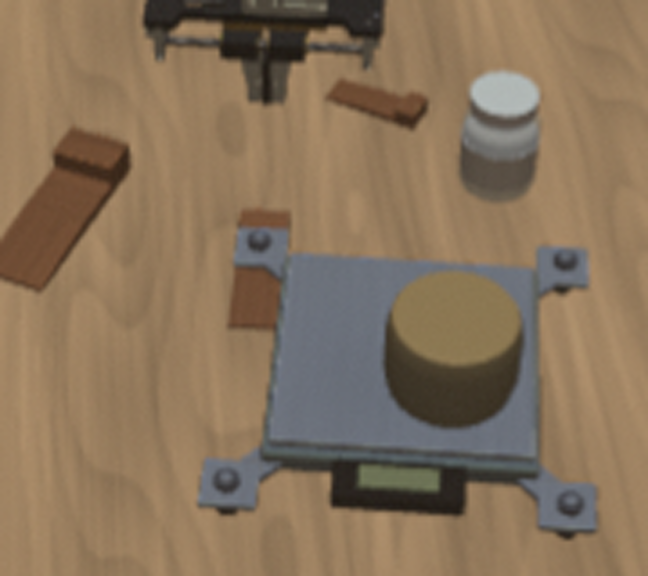

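```bash
python3 wm.py 284 80 258 122 310 122
```

```text
tcp [0.54816925 0.20094656 0.07029397] F [ 0.  -0.3  0. ] nut [0.53160798 0.09826928 0.04      ] heel [0.5365079  0.12605512 0.022     ] width 0.03964441143214172
axis ang 9.779232275573317 foot in wedge x 8.214360763081991 lat -0.10922932014047204
```

{"op": "move_arm", "data": {
  "deltas": [
    {"dp":[-30,0,-10],"rotation":[0,0,0]},
    {"dp":[-30,0,-10],"rotation":[0,0,0]},
    {"dp":[-30,0,-10],"rotation":[0,0,0]},
    {"dp":[-30,0,-10],"rotation":[0,0,0]},
    {"dp":[-25,0,-9],"rotation":[0,0,0]}
  ]
}}

```text
t: 8.68
eef_pos: [0.5679, 0.0492, 0.0617]
ee_rot: [-1.562, 0.007, 1.408]
force: [0.8, 0.3, -0.5]
width: 0.0005
```

{"op": "move_arm", "data": {
  "deltas": [
    {"dp":[0,0,0],"rotation":[0,0,0]}
  ]
}}

```text
t: 8.77
eef_pos: [0.5669, 0.0455, 0.0598]
ee_rot: [-1.559, 0.009, 1.405]
force: [-0.5, 0.3, 0.3]
width: 0.0005
```

```bash
python3 go.py .574 .0415 .04 80 10; python3 - <<'E'
from h import *
f=grab('wrist','w10'); g=grab('side','s10')
cv2.imwrite('pics/s10z.png',cv2.resize(g['pixels'][130:290,200:380,::-1],None,fx=3.6,fy=3.6,interpolation=2))
E
```

```text
t 8.77 pos [566.9  45.5  59.8] rot [-89.3   0.5  80.5] F [-0.5  0.3  0.3] w 0.001 n 3
[-0.9, 6.6, -2.6] [-0.23, 0.17, -0.18]
[-0.9, 6.6, -2.6] [-0.23, 0.17, -0.18]
[-0.9, 6.6, -2.6] [-0.23, 0.17, -0.18]
```

View pics/s10z.png

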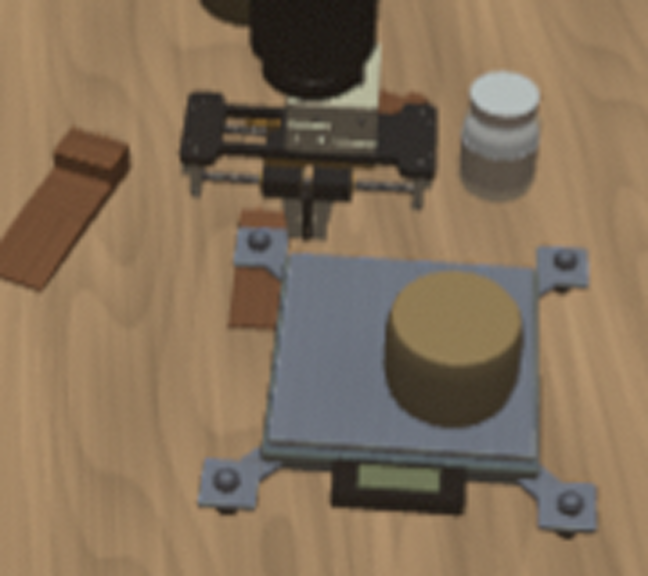

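View pics/w10.png

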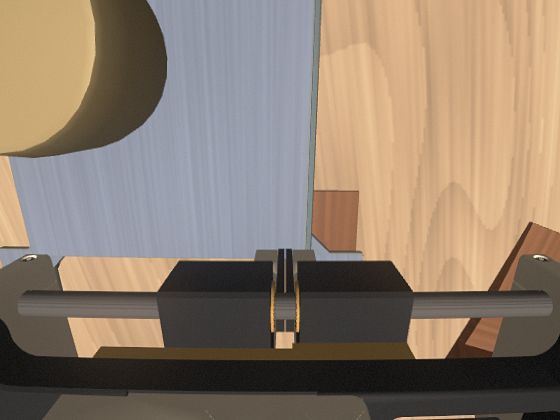

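The tips are over the pan's near-left corner, with the cheese well to one side (wrist view: cheese edge at (165,60), pan edge at column 315). I'll centre up and descend.

{"op": "move_arm", "data": {
  "deltas": [
    {"dp":[-4,5,-5],"rotation":[-0.7,0.3,-0.5]},
    {"dp":[-3,10,-5],"rotation":[0,0,0]},
    {"dp":[0,8,0],"rotation":[0,0,0]},
    {"dp":[0,3,0],"rotation":[0,0,0]},
    {"dp":[0,0,0],"rotation":[0,0,0]}
  ]
}}

```text
t: 9.28
eef_pos: [0.5744, 0.0417, 0.0283]
ee_rot: [-1.566, 0.003, 1.403]
force: [-0.6, 0.0, 0.5]
width: 0.0008
```

```bash
python3 go.py .5745 .036 .02 80 10; python3 tip.py s11
```

```text
t 9.28 pos [574.4  41.7  28.3] rot [-89.7   0.2  80.4] F [-0.6  0.   0.5] w 0.001 n 2
[-2.8, 4.2, -0.5] [-0.14, 0.19, -0.08]
[-2.8, 4.2, -0.5] [-0.14, 0.19, -0.08]
[0.5744 0.0417 0.0283] [-0.6  0.   0.5] 9.2833
288 202
284 195 [0.563 0.035 0.102] [72 65 56]
284 196 [0.563 0.035 0.099] [80 73 61]
284 197 [0.563 0.036 0.094] [81 73 63]
284 198 [0.563 0.033 0.092] [82 75 64]
284 199 [0.563 0.034 0.087] [85 77 66]
284 200 [0.563 0.033 0.084] [83 74 64]
284 201 [0.563 0.035 0.078] [81 75 63]
284 202 [0.563 0.036 0.073] [78 71 60]
284 203 [0.564 0.037 0.069] [80 72 60]
284 204 [0.564 0.038 0.063] [84 78 71]
284 205 [0.564 0.039 0.059] [101 103 109]
284 206 [0.564 0.038 0.055] [110 116 127]
284 207 [0.563 0.03  0.059] [112 118 128]
284 208 [0.563 0.033 0.052] [111 117 128]
284 209 [0.562 0.026 0.055] [110 117 125]
292 195 [0.586 0.032 0.103] [63 57 49]
292 196 [0.585 0.028 0.104] [80 74 64]
292 197 [0.586 0.031 0.096] [80 73 63]
292 198 [0.586 0.032 0.091] [80 73 63]
292 199 [0.586 0.03  0.089] [80 73 62]
292 200 [0.585 0.023 0.092] [82 74 64]
292 201 [0.586 0.034 0.077] [81 75 65]
292 202 [0.586 0.028 0.079] [81 75 66]
292 203 [0.585 0.024 0.08 ] [82 78 69]
292 204 [0.586 0.029 0.07 ] [83 77 71]
292 205 [0.587 0.035 0.06 ] [93 93 95]
292 206 [0.587 0.034 0.057] [105 110 119]
292 207 [0.586 0.03  0.057] [108 114 125]
292 208 [0.585 0.022 0.061] [110 116 125]
292 209 [0.585 0.022 0.057] [110 115 125]
```

View pics/s11z.png

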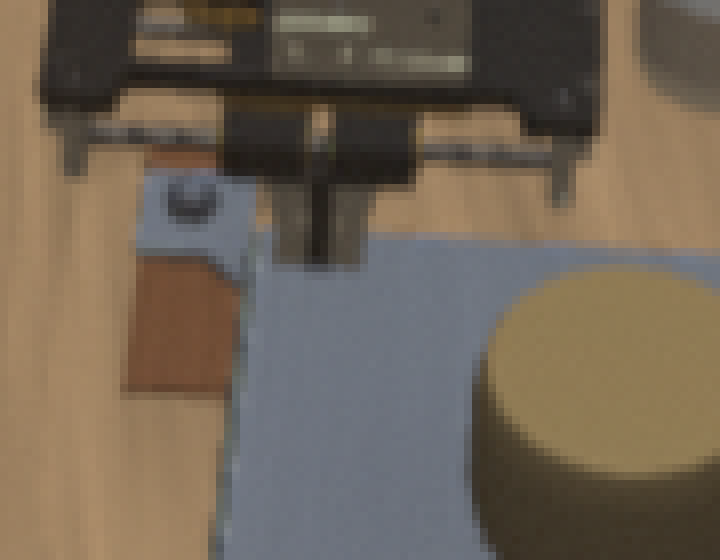

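{"op": "move_arm", "data": {
  "deltas": [
    {"dp":[-2,2,0],"rotation":[0,0,0]},
    {"dp":[-1,2,0],"rotation":[0,0,0]},
    {"dp":[0,2,0],"rotation":[0,0,0]}
  ]
}}

```text
t: 9.58
eef_pos: [0.5741, 0.0398, 0.0226]
ee_rot: [-1.566, 0.003, 1.405]
force: [0.7, 0.1, -0.6]
width: 0.0005
```

{"op": "move_arm", "data": {
  "deltas": [
    {"dp":[0,1,0],"rotation":[0,0,0]},
    {"dp":[0,1,0],"rotation":[0,0,0]}
  ]
}}

```text
t: 9.75
eef_pos: [0.5742, 0.0399, 0.0218]
ee_rot: [-1.567, 0.003, 1.406]
force: [-5.0, 1.0, 13.5]
width: 0.0009
```

Contact, with 13.5 N upward on the tool. Holding briefly, with a look.

{"op": "move_arm", "data": {
  "deltas": [
    {"dp":[0,0.8,0],"rotation":[0,0,0]},
    {"dp":[0,0.8,0],"rotation":[0,0,0]},
    {"dp":[0,0.8,0],"rotation":[0,0,0]}
  ]
}}

```text
t: 10.0
eef_pos: [0.5742, 0.0398, 0.022]
ee_rot: [-1.568, 0.003, 1.406]
force: [-3.3, 0.9, 5.1]
width: 0.0005
```

```bash
python3 - <<'E'
from h import *
print(arm.get_state()['force'])
g=grab('side','s12'); print(arm.get_state()['force'],arm.get_state()['eef_pos'])
P=cloud(g); 
# pan plane fit from the free pan surface
M=np.zeros(g['z_map'].shape,bool); M[215:252,280:305]=1
q=P[M]; q=q[(abs(q[:,2]-.055)<.015)]
A=np.c_[q[:,:2],np.ones(len(q))]; k=np.linalg.lstsq(A,q[:,2],rcond=None)[0]; print('pan slope deg',np.degrees(k[:2]),'n',len(q),'z',q[:,2].mean())
cv2.imwrite('pics/s12z.png',cv2.resize(g['pixels'][150:290,220:380,::-1],None,fx=4,fy=4,interpolation=2))
E
```

```text
[-3.26477849  0.94125302  5.05452366]
[-1.83227025  0.16870928  5.48671913] [0.5741815  0.0398295  0.02195338]
pan slope deg [-0.08439423 -0.00944533] n 923 z 0.05582661828623224
```

View pics/s12z.png

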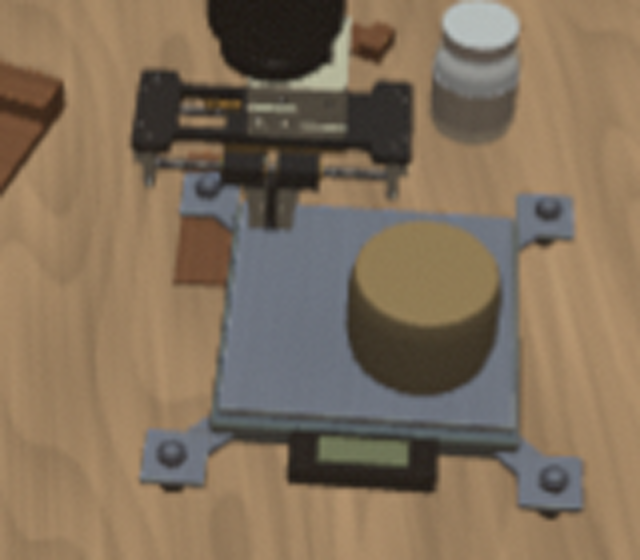

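The pan is level under load, with slope below 0.1°. The earlier rock threshold was 12 N, so I'll hold a firmer press to make the check conclusive.

{"op": "move_arm", "data": {
  "deltas": [
    {"dp":[0,2,0],"rotation":[0,0,0]},
    {"dp":[0,2,0],"rotation":[0,0,0]},
    {"dp":[0,2,0],"rotation":[0,0,0]}
  ]
}}

```text
t: 10.3
eef_pos: [0.5743, 0.0399, 0.0218]
ee_rot: [-1.571, 0.002, 1.408]
force: [-7.7, 0.4, 17.2]
width: 0.0002
```

```bash
cat > lvl.py <<'E'
import sys
from h import *
s=arm.get_state(); print(np.round(s['force'],1),np.round(s['eef_pos'],4))
g=grab('side',sys.argv[1]); P=cloud(g)
M=np.zeros(g['z_map'].shape,bool); M[215:252,280:305]=1
q=P[M]; q=q[(abs(q[:,2]-.055)<.015)]
A=np.c_[q[:,:2],np.ones(len(q))]; k=np.linalg.lstsq(A,q[:,2],rcond=None)[0]; print('pan slope deg',np.degrees(k[:2]),'z',q[:,2].mean())
E
python3 lvl.py s13
```

```text
[-7.7  0.4 17.2] [0.5743 0.0399 0.0218]
pan slope deg [-0.43684744 -0.19215046] z 0.05563303837627002
```

17 N down and the TCP height is unchanged at 21.8 mm, so nothing rocks. Letting go.

{"op": "move_arm", "data": {
  "deltas": [
    {"dp":[0,-2,0],"rotation":[0,0,0]},
    {"dp":[0,-4,0],"rotation":[0,0,0]},
    {"dp":[0,-10,0],"rotation":[0,0,0]},
    {"dp":[0,-25,0],"rotation":[0,0,0]},
    {"dp":[0,-35,0],"rotation":[0,0,0]}
  ]
}}

```text
t: 10.77
eef_pos: [0.57, 0.0388, 0.096]
ee_rot: [-1.562, 0.007, 1.407]
force: [0.8, -0.2, -0.6]
width: 0.0004
```

{"op": "move_arm", "data": {
  "deltas": [
    {"dp":[0,-30,0],"rotation":[0,0,0]},
    {"dp":[30,-20,0],"rotation":[0,0,0]},
    {"dp":[35,-5,0],"rotation":[0,0,0]},
    {"dp":[35,0,0],"rotation":[0,0,0]},
    {"dp":[35,0,0],"rotation":[0,0,0]}
  ]
}}

```text
t: 11.18
eef_pos: [0.5964, 0.1715, 0.1671]
ee_rot: [-1.575, -0.001, 1.399]
force: [0.7, -0.9, -0.4]
width: 0.0004
```

{"op": "move_arm", "data": {
  "deltas": [
    {"dp":[25,0,0],"rotation":[0,0,0]},
    {"dp":[0,0,0],"rotation":[0,0,0]},
    {"dp":[0,0,0],"rotation":[0,0,0]},
    {"dp":[0,0,0],"rotation":[0,0,0]}
  ]
}}

```text
t: 11.52
eef_pos: [0.6023, 0.2045, 0.1703]
ee_rot: [-1.578, -0.004, 1.405]
force: [-0.2, -0.6, 0.0]
width: 0.0002
```

```bash
python3 lvl.py s14; python3 plan.py; python3 - <<'E'
from h import *
s=arm.get_state(); print(s['eef_pos'])
f=grab('wrist','w14'); g=grab('side','s15')
cv2.imwrite('pics/s15z.png',cv2.resize(g['pixels'][130:290,200:380,::-1],None,fx=3.6,fy=3.6,interpolation=2))
E
```

```text
[-0.2 -0.6  0. ] [0.6023 0.2045 0.1703]
pan slope deg [-0.50018972  0.01319581] z 0.05564446638709643
c [ 0.6345638  -0.05343437] yaw -10.522788363360066 res [[2.1, 0.8], [2.6, -2.1], [-2.8, -1.1], [-1.9, 2.4]]
foot [0.53209266 0.09578917] corner [0.57452212 0.0340013 ]
cheese in scale [ 0.03501356 -0.03176891]
jar [0.76401227 0.1921829  0.1       ] spare [0.55924203 0.47759649 0.085     ]
[[0.54482555 0.1328744  0.003     ]]
heel top back [[0.55733034 0.25681847 0.022     ]]
[0.60220419 0.20366842 0.17026373]
```

View pics/w14.png

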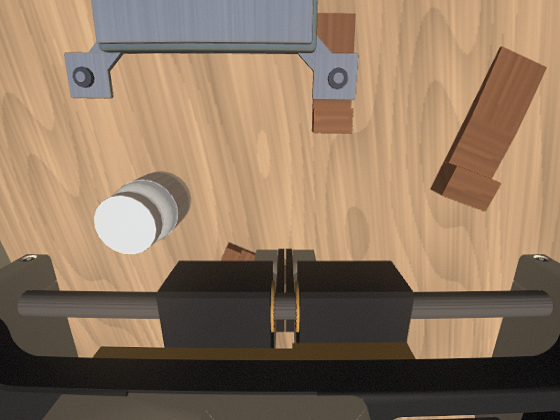

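View pics/s15z.png

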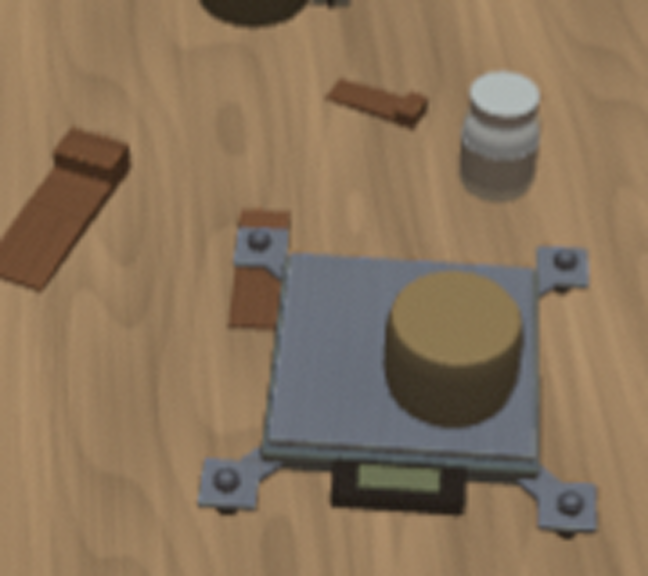

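My `plan.py` uses fixed pixels, so its re-run is no check. I'll do a proper one: foot against wedge in this wrist view, the scale's shift from start and end pictures, and the level over the whole pan.

```bash
python3 wm.py 338 78 313 101 353 100; python3 - <<'E'
from h import *
a=cv2.imread('pics/s1.png');b=cv2.imread('pics/s15.png')
for n,(r0,r1,c0,c1) in {'scale':(190,275,255,370),'cheese':(205,245,305,347),'jar':(150,186,325,352),'farfoot':(256,285,345,372)}.items():
    t=b[r0:r1,c0:c1]; m=cv2.phaseCorrelate(np.float32(cv2.cvtColor(a[r0:r1,c0:c1],6)),np.float32(cv2.cvtColor(t,6))); print(n,np.round(m,2))
f=arm.grab_frame('top'); P=cloud(f); im=f['pixels']
A=cv2.imread('pics/t1.png')[110:260,220:360]; print('top shift',cv2.phaseCorrelate(np.float32(cv2.cvtColor(A,6)),np.float32(cv2.cvtColor(im[110:260,220:360],7))))
for nm,f in (('top',f),('side',arm.grab_frame('side'))):
    P=cloud(f); c=np.array([.6345,-.0534]); y=np.radians(-10.5); R=np.array([[np.cos(y),-np.sin(y)],[np.sin(y),np.cos(y)]])
    L=(P[...,:2]-c)@R; m=(abs(L)<.09).all(-1)&(abs(P[...,2]-.055)<.012)&~((L[...,0]>-.04)&(L[...,1]<.04))
    q=np.c_[L[m],P[m][:,2]]; k=np.linalg.lstsq(np.c_[q[:,:2],np.ones(len(q))],q[:,2],rcond=None)[0]
    print(nm,m.sum(),'slope deg',np.degrees(k[:2]),'z',k[2])
E
```

```text
tcp [0.60221661 0.20327011 0.17018488] F [-0.1  0.7 -0.3] nut [0.53287023 0.09857137 0.04      ] heel [0.53765249 0.1185497  0.022     ] width 0.042329511733150346
axis ang 7.991723433989702 foot in wedge x 0.44917750217697616 lat -1.958230208986631Traceback (most recent call last):
  File "<stdin>", line 4, in <module>
    return _wrapfunc(a, 'round', decimals=decimals, out=out)
    return _wrapit(obj, method, *args, **kwds)
    conv = _array_converter(obj)
ValueError: setting an array element with a sequence. The requested array has an inhomogeneous shape after 1 dimensions. The detected shape was (2,) + inhomogeneous part.
```

```bash
python3 - <<'E'
from h import *
s=arm.get_state(); f=arm.grab_frame('wrist'); T=wristT(s,f)
n=onplane(f,[(338,78)],.04,T)[0]; h=onplane(f,[(313,133),(352,133)],.022,T).mean(0); th=onplane(f,[(317,14),(355,14)],.003,T).mean(0)
d=np.array([-.177,-.984]); print('from back: nut at wedge x',-46+1e3*(n-h)[:2]@d,' foot about 2 less')
a=cv2.imread('pics/s1.png',0);b=cv2.imread('pics/s15.png',0)
for nm,(r0,r1,c0,c1) in {'scale':(190,275,255,370),'cheese':(205,245,305,347),'jar':(150,186,325,352),'farfoot':(256,285,345,372)}.items():
    m=cv2.phaseCorrelate(np.float32(a[r0:r1,c0:c1]),np.float32(b[r0:r1,c0:c1]))[0]; print(nm,'px shift',np.round(m,2))
for nm in ('top','side'):
    f=arm.grab_frame(nm)
    P=cloud(f); c=np.array([.6345,-.0534]); y=np.radians(-10.5); R=np.array([[np.cos(y),-np.sin(y)],[np.sin(y),np.cos(y)]])
    L=(P[...,:2]-c)@R; m=(abs(L)<.09).all(-1)&(abs(P[...,2]-.055)<.012)&~((L[...,0]>-.04)&(L[...,1]<.04))
    tb=(abs(P[...,2])<.01)&(abs(L)<.25).all(-1)&(abs(L)>.16).any(-1)
    for q in (m,tb):
        k=np.linalg.lstsq(np.c_[L[q],np.ones(q.sum())],P[q][:,2],rcond=None)[0]; print(nm,q.sum(),'slope deg',np.degrees(k[:2]),'z',k[2])
print(arm.get_state()['t'])
E
```

```text
from back: nut at wedge x 8.098116938684562  foot about 2 less
scale px shift [-0.04  0.02]
cheese px shift [0.45 0.1 ]
jar px shift [0.58 0.05]
farfoot px shift [0.53 0.22]
top 1713 slope deg [-0.07939133 -0.07285121] z 0.054423082521512955
top 14827 slope deg [ 0.0353659  -0.04109338] z -0.00018302886476888628
side 1033 slope deg [0.20265775 0.21948576] z 0.05607699328210828
side 13470 slope deg [-0.09823365  0.18434556] z 0.0007635278779918635
11.9167
```

```bash
python3 -c "
from station import arm
print(arm.job_done())"
```

```text
the job is handed in; nothing more can be done
None
```

I pushed the 121 x 42 mm wedge under the near-left foot with shut fingertips, then pressed on the pan corner with up to 17 N and let go. I backed the arm clear and handed the job in at about 12 s. No verdict was reported.

**Last checks**
- **Foot on the wedge:** the foot is about 6 mm along the seat from its middle and within 2 mm across. One measurement gave about 0 mm along because the ear hid the edge I used; both values are inside the allowed range.
- **Rocking:** the fingertips did not sink between about 5 N and 17 N, and about 12 N rocked the scale before.
- **Level:** the pan is level within about 0.1° from the top camera and 0.2–0.3° from the side camera, but the side camera shows a similar tilt on the table. Earlier fits on a small patch of the pan read up to 0.5°, which I put down to depth noise.
- **Things left alone:** the scale's overall shift between the first and last side pictures was below 0.1 pixel. Small patches on the scale's far foot, the cheese and the jar showed about 0.5 pixel (1–2 mm). I did not check the trier or the spare cheese this way, but the arm kept well clear of them.

**What disagreed or failed**
- **Fingertip position:** the real fingertips sat about 35–40 mm behind the stated TCP. My first push passed over the wedge's heel without touching it, so I lowered the fingers and pushed again.
- **Not measured:** I could not measure the weight the wedge carries at rest.

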